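Test the shutter spring and hold the cover over the sample port

TASK

Test the sample port's sprung shutter slide: pull its upright tab straight out until the tab's outer face is at the long line of the scale (30 mm of travel), hold it there about a second, then let it spring fully home. Next lift the rectangular cover plate by its handle and hold it level about 10 mm above the port's top face, not touching it, with each of the four threaded holes wholly within the outline of a hole of the plate, ready for the screws. Finish while still holding it there, motionless, without putting it down or letting go, and leave everything else on the bench where it is.

Things in the scene. Friction and masses are not known exactly. Their poses are not given: they have to be found in the camera images.
- port: Sample port, fixed to the bench left or right: grey block 134 x 110 mm (x by y), 50 mm high; bare aluminium top face 130 x 106 mm with a dark round aperture and four threaded holes. On its -x side a scale ledge, 70 mm wide, 8 mm high, runs out to 160 mm from the centre: short ticks every 10 mm, a long line 30 mm past rest. Origin: centre of underside; x away from the ledge, z up.
- shutter (a joint): Pull-out of the shutter slide in m: 0 fully home, 0.030 at the long line, stop at 0.045. The slide moves along the port's -x. A spring pulls it home, with about 2 N at 0 and 5 N at the line.
- shutter_tab (a point): Grip point of the shutter slide's upright steel tab, on its middle line, 16 mm below its top. The tab is 16 mm thick (port's x), 24 mm wide (port's y), its top 52 mm above the bench; at rest its centre is 96 mm from the port's centre, about 29 mm in front of the block. Moves with the slide; axes parallel to the port's.
- cover_grip (a point): Centre of the handle of the cover: a loose aluminium plate 130 x 106 x 5 mm (x, y, z), about 0.3 kg, flat on the bench, a 14 mm hole near each corner. Dark bridge handle along its x, 64 long, 16 wide, bar from 19 to 41 mm above the underside. The point is 30 mm above the underside over the plate's centre; x along the handle, z up. Same after a half turn: either way round will do.
- cover_hole0 (a point): A corner hole of the cover, at its underside: +50 mm in the cover's x, +40 mm in its y from the centre.
- cover_hole2 (a point): The diagonally opposite hole of the cover, at its underside: -50 mm in x, -40 mm in y.
- port_hole0 (a point): The mouth of a threaded hole in the port's top face: +50 mm in the port's x, +40 mm in its y from the centre, 50 mm above the bench. The other three mirror it.
- port_hole2 (a point): The mouth of the diagonally opposite threaded hole: -50 mm in the port's x, -40 mm in its y.
- driver_grip (a point): Bystander: a screwdriver about 170 mm long lying along the middle of the bench, handle nearest the robot; this point is in its handle.
- cup: Bystander: a small white open sample cup, 36 mm across, 32 mm high; origin at its underside.
- screws: Bystander: a grey tray 70 x 70 x 18 mm with four screws; origin at its underside.
- blank: Bystander: a round aluminium lid 80 mm across and 6 mm thick with a small knob, 28 mm high in all; origin at its underside. Not the cover.
- standard_center (a point): Bystander: a steel disc 40 mm across and 14 mm high; its centre.
- jar: Bystander: an amber jar 60 mm across, 90 mm high; origin at its underside.
Not all that is in view belongs to the job. Leave any red look-alike of the part that bears cover_grip alone.

How it is judged:
By the outcome, as a careful person would: the job done as asked, in the order asked, and still so for the second after the job is handed in, while the arm keeps its last pose, push and grip.
It also fails if it takes over 56 s, if anything falls off the work surface, if the arm or the gripper's body presses on something with over 40 N, if the wrist force passes 120 N, or if a joint passes its speed limit or range.

ROBOT

A 6-joint arm with a two-finger parallel gripper is mounted at the origin on the work surface. World frame = base frame: x ahead of the robot, y to its left, z up, the work surface at z = 0. Lengths are in m, angles in rad, forces in N, time in s.
With the tool pointing down it reaches from about 0.225 to 0.875 m from the base axis. Payload 3.4 kg.
Tool frame: the origin (TCP) lies between the finger pads; the fingertips stand 25 mm ahead of it and the grasp point (between the pads) lies 6 mm ahead of it; z points along the fingers, y is the direction in which the jaws open and shut (so a half turn about z gives the same grasp; the last joint's range is limited). The gripper opens to 85 mm and grips with 20 to 120 N. Pads are 22 mm wide; open, the fingers measure 114 mm over their backs; the gripper's body (76 mm by 85 mm) begins 54 mm behind the grasp point. The pads swing forward as they close: fully open they stand 13 mm farther back than shut.
Start: joints at [1.188, 0.276, 1.505, -0, 1.361, -0.121], TCP at [0.149, 0.555, 0.256] pointing down, gripper open.
Joint ranges: [-2.89, 2.89], [-0.75, 2.08], [0.22, 2.7], [-1.18, 4.32], [0.11, 2.71], [-2.7, 2.7]. Speed limits (rad/s): [2.57, 2.57, 3.14, 3.14, 3.14, 3.14].

INTERFACE

Orientations are given as a unit quaternion [w, x, y, z].
In Python, from rig import manip gives the robot as it stands.
- The arm moves only by the tool move_arm, never from a script. Its argument "rows" is a list of rows, each a list of 3 entries, a list of its own where there are three numbers: the finger opening in mm, from 0 to 85.4, then the shift along the tool's x, y, z in mm, then the turn about the tool's z in rad. A call has 1 to 12 rows; each row is the pose to reach, as a shift and turn from the pose commanded when the call began, along the tool's axes at that moment; what a row does not reach only later rows make up. A row lasts 1/12 s, in which the tool goes at most 41.7 mm and 7.16 degrees, less where a joint would pass 70% of its speed; a pose out of reach is approached as far as the arm can. A call with a gripper value outside its range is refused whole. The fingers move at their own pace and stop on an object; "grip_force" is the grip in N (left out, the last holds). Time passes only in rows, so rows that repeat a pose let the fingers close. It gives the time, the measured TCP pose, the force and the opening at its end, in the units of the state.
- manip.observe(): the state, without advancing time (a new reading comes with each control period).
- manip.camera(name): name is "side" or "top"; returns a dict with "image" (384x512x3 uint8, red, green, blue), "depth" (384x512 float32, m along the optical axis (not along the pixel's ray), 0 where there is no reading), "mtx" (3x3 intrinsics, pixels), "eye" and "attitude" of the camera in the world. Camera axes: x right, y down, z forward; pixel columns grow to the right and rows downward; lengths in m; the calibration is good to about 2 mm. A picture is of the moment at which its call begins.
- manip.close_job(): hands the job in, once; it reports no verdict.
The state is a dict: "time": time; "q": joint angles; "qvel": joint speeds; "effort": joint torques, N m; "eef_pos": TCP position; "tcp_rot": TCP orientation; "ft_force": force on the tool from outside, world axes, zero at the start; "wrist_torque": the same for the moment, N m; "gripper_width": opening from 0.0 (shut) to 1.0 (fully open).
Only numpy, scipy, OpenCV 4.12 (cv2) and the standard library are available. Lean on these libraries where they do the work, as an engineer would, in place of code of your own. Each camera call takes 0.05 s, during which the arm holds its last target.

## Working session

There is one attempt and no reset: what is moved stays moved. The work goes in short steps, Python scripts to look and compute and a tool call to move; the robot and the scene stay as the last step left them, time stands still between calls to the robot, and variables do not carry over. Pictures are saved under pics/ and viewed, and the job is handed in when it is done.

Besides the shell and the picture viewer there is one more tool, called after ">>>" as name([rows], argument=value, ...), one row to a line, values as JSON. move_arm: Moves the arm, as the interface text tells. Its arguments: {"type":"object","properties":{"rows":{"type":"array"},"grip_force":{"type":"number"}},"required":["rows"]}

```bash
ls; mkdir -p pics; python3 - <<'E'
from rig import manip
import cv2,numpy as np
s=manip.observe();print({k:np.round(v,4).tolist() if not isinstance(v,(float,int)) else v for k,v in s.items()})
for n in('top','side'):
    c=manip.camera(n);cv2.imwrite(f'pics/{n}0.png',c['image'][:,:,::-1]);np.savez(f'{n}0.npz',**c)
    print(n,c['mtx'],c['eye'],c['attitude'])
E
```

```text
pics
{'time': 0.0, 'q': [1.188, 0.2766, 1.5062, 0.0, 1.3607, -0.121], 'qvel': [-0.0005, 0.0013, 0.0003, 0.001, 0.0003, 0.0001], 'effort': [-0.0035, -41.6773, -24.5807, -0.0002, 0.0105, -0.0001], 'eef_pos': [0.1486, 0.5549, 0.2555], 'tcp_rot': [-0.0002, 0.1305, 0.9914, -0.0009], 'ft_force': [0.0825, 0.3802, 0.3474], 'wrist_torque': [-0.0305, -0.0366, 0.0224], 'gripper_width': 0.9973834614365013}
top [[411.56508125   0.         253.74759159]
 [  0.         411.56508125 185.47389692]
 [  0.           0.           1.        ]] [ 0.40611438 -0.00893924  1.18160859] [-0.04287148  0.70650791 -0.70531096  0.03930714]
side [[394.77498108   0.         262.27784076]
 [  0.         394.77498108 184.53616089]
 [  0.           0.           1.        ]] [-0.22890633 -0.82809475  0.71025697] [-0.47232353  0.79529149 -0.33300826  0.18310497]
```

View pics/top0.png

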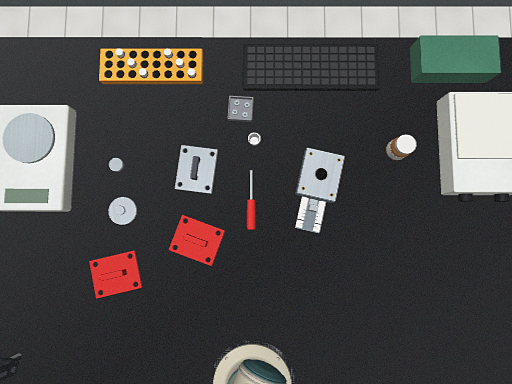

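View pics/side0.png

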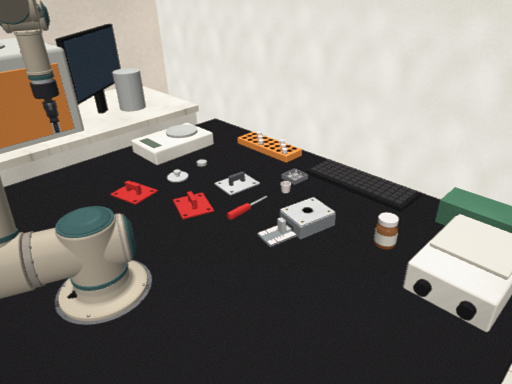

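Candidates for the cover in the top view: the grey plate with a dark handle at (196,169), red plates at (196,240) and (115,274), and a round lid at (122,211). Only the grey plate is bare aluminium with a dark handle and four corner holes. The port is at (320,175), with its ledge towards (310,215). I'll confirm both in an enlarged crop.

```bash
cat > h.py <<'E'
import numpy as np,cv2
from scipy.spatial.transform import Rotation as R
def load(n): return dict(np.load(n))
def rot(c): return R.from_quat(np.asarray(c['attitude'])[[1,2,3,0]]).as_matrix()
def ray(c,uv,z):
    uv=np.atleast_2d(uv).astype(float)
    d=np.c_[uv,np.ones(len(uv))]@np.linalg.inv(c['mtx']).T@rot(c).T
    e=c['eye']; return e+d*((z-e[2])/d[:,2])[:,None]
def proj(c,p):
    q=(np.atleast_2d(p)-c['eye'])@rot(c)@c['mtx'].T
    return q[:,:2]/q[:,2:]
def crop(c,x0,y0,w,h,k,fn): cv2.imwrite(fn,cv2.resize(c['image'][y0:y0+h,x0:x0+w,::-1],None,fx=k,fy=k,interpolation=cv2.INTER_CUBIC))
E
python3 - <<'E'
from h import *
c=load('top0.npz')
a=c['image']
f=lambda x0,y0,w,h,k:cv2.resize(a[y0:y0+h,x0:x0+w,::-1],None,fx=k,fy=k,interpolation=cv2.INTER_CUBIC)
cv2.imwrite('pics/crop_top.png',np.hstack([f(168,138,56,62,7),f(288,140,56,100,6)[:434] if 0 else cv2.copyMakeBorder(f(168,138,0+1,1,1),0,0,0,0,0)]) if 0 else f(168,138,60,62,8))
cv2.imwrite('pics/crop_port.png',f(288,140,66,100,6))
s=load('side0.npz');crop(s,205,160,140,95,5,'pics/crop_side.png')
E
```

```text
(no output)
```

View pics/crop_top.png

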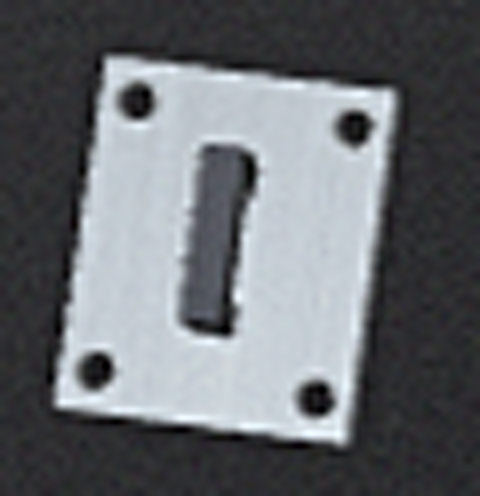

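View pics/crop_port.png

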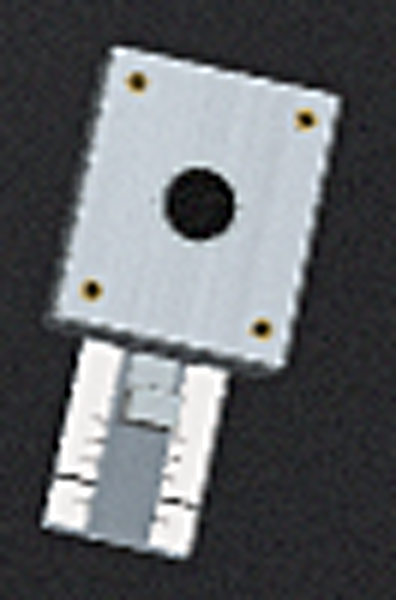

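View pics/crop_side.png

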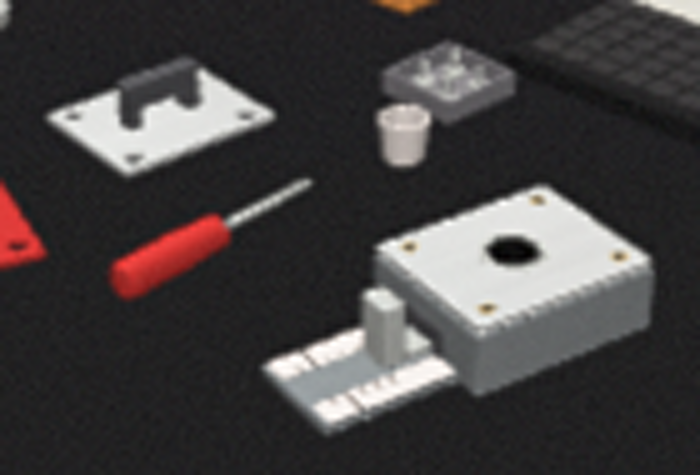

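The crops confirm it: the grey plate with a dark bridge handle is the cover, with holes near (185,150), (212,154), (180,184) and (207,188). The port has brass holes near (311,153), (339,160), (303,188) and (332,195), and its tab is near (313,207). Next I'll measure poses.

```bash
cat >> h.py <<'E'
def blobs(m,lo,hi):
    n,l,s,ce=cv2.connectedComponentsWithStats(m.astype(np.uint8))
    return [(ce[i],s[i,4]) for i in range(1,n) if lo<=s[i,4]<=hi]
def whole(c,x0,y0,w,h,pts,k=8,r=3.5,dark=110,z=0.,inv=True):
    # sub-pixel darkness centroid around approx points
    g=c['image'].astype(float).mean(2); out=[]
    for u,v in pts:
        for _ in range(4):
            yy,xx=np.mgrid[int(v)-7:int(v)+9,int(u)-7:int(u)+9]
            d=np.hypot(xx-u,yy-v); p=g[yy,xx]; ref=np.median(p[(d>r+.3)&(d<r+2)])
            wt=np.clip(ref-p-15,0,None)*(d<r); u,v=(wt*xx).sum()/wt.sum(),(wt*yy).sum()/wt.sum()
        out.append((u,v))
    return np.array(out)
def fitpose(P,L):
    P=P[:,:2];L=np.asarray(L,float);pc=P.mean(0);lc=L.mean(0)
    A=(P-pc)[:,0]+1j*(P-pc)[:,1];B=(L-lc)[:,0]+1j*(L-lc)[:,1]
    th=np.angle((A*B.conj()).sum());r=np.array([[np.cos(th),-np.sin(th)],[np.sin(th),np.cos(th)]])
    t=pc-r@lc;return t,th,np.linalg.norm(P-(L@r.T+t),axis=1),abs(A).sum()/abs(B).sum()
E
python3 - <<'E'
from h import *
c=load('top0.npz');s=load('side0.npz')
L=np.array([[.05,.04],[.05,-.04],[-.05,.04],[-.05,-.04]])
for nm,cam,pts,z in (('cover top',c,[(185,150.5),(212,154),(180,184),(207.3,188)],.005),('port top',c,[(311,153.5),(338.8,160),(303.3,188.2),(331.6,194.8)],.05),
  ):
    p=whole(cam,0,0,0,0,pts,r=3.0);P=ray(cam,p,z);t,th,res,sc=fitpose(P,L);print(nm,p.round(1).tolist(),t.round(4),round(th,4),(res*1e3).round(1),round(sc,3))
# side: find order by projection of the top estimate
for nm,z,(t,th) in (('cover',.005,fitpose(ray(c,whole(c,0,0,0,0,[(185,150.5),(212,154),(180,184),(207.3,188)],r=3.),.005),L)[:2]),('port',.05,fitpose(ray(c,whole(c,0,0,0,0,[(311,153.5),(338.8,160),(303.3,188.2),(331.6,194.8)],r=3.),.05),L)[:2])):
    r=np.array([[np.cos(th),-np.sin(th)],[np.sin(th),np.cos(th)]])
    W=np.c_[L@r.T+t,np.full(4,z)];q=proj(s,W);p=whole(s,0,0,0,0,q,r=2.6)
    print(nm,'side pred',q.round(1).tolist(),'meas',p.round(1).tolist())
    t2,th2,res,sc=fitpose(ray(s,p,z),L);print(t2.round(4),round(th2,4),(res*1e3).round(1),round(sc,3))
# bright face outlines top
g=c['image'].mean(2)
for nm,(x0,y0,w,h),z in(('cover',(168,138,60,62),.005),('port',(292,140,60,62),.05)):
    m=np.zeros(g.shape,np.uint8);m[y0:y0+h,x0:x0+w]=g[y0:y0+h,x0:x0+w]>150
    cn=max(cv2.findContours(m,0,1)[0],key=cv2.contourArea);b=cv2.boxPoints(cv2.minAreaRect(cn));W=ray(c,b,z);print(nm,'outline',W.mean(0).round(4),np.linalg.norm(np.diff(W,axis=0),axis=1).round(4))
# handle depth and table depth
for uv in((194,166),(240,300),(313,206),(300,165)):
    d=c['depth'][uv[1],uv[0]];print(uv,d)
E
```

```text
cover top [[184.7, 150.2], [211.8, 153.5], [179.5, 183.9], [207.0, 187.4]] [0.5923 0.1651] -0.1258 [0.3 0.2 0.2 0.1] 0.998
port top [[310.4, 153.2], [338.5, 159.5], [302.9, 187.9], [331.2, 194.4]] [ 0.5716 -0.189 ] -0.2248 [0.1 0.1 0.1 0.1] 1.0h.py:23: RuntimeWarning: invalid value encountered in scalar divide
  wt=np.clip(ref-p-15,0,None)*(d<r); u,v=(wt*xx).sum()/wt.sum(),(wt*yy).sum()/wt.sum()
Traceback (most recent call last):
  File "h.py", line 21, in whole
    yy,xx=np.mgrid[int(v)-7:int(v)+9,int(u)-7:int(u)+9]
                   ~~~^^^
ValueError: cannot convert float NaN to integer
```

```bash
sed -i 's/ref-p-15/ref-p-6/' h.py; python3 - <<'E'
from h import *
c=load('top0.npz');s=load('side0.npz')
L=np.array([[.05,.04],[.05,-.04],[-.05,.04],[-.05,-.04]])
for nm,z,t,th in (('cover',.005,[.5923,.1651],-.1258),('port',.05,[.5716,-.189],-.2248)):
    r=np.array([[np.cos(th),-np.sin(th)],[np.sin(th),np.cos(th)]])
    W=np.c_[L@r.T+t,np.full(4,z)];q=proj(s,W);print(nm,'pred',q.round(1).tolist())
    p=whole(s,0,0,0,0,q,r=4);print('meas',p.round(1).tolist())
    t2,th2,res,sc=fitpose(ray(s,p,z),L);print(t2.round(4),round(th2,4),(res*1e3).round(1),round(sc,3))
# tab: top at z=.052, 96mm from centre
th=-.2248;d=np.array([np.cos(th),np.sin(th)])
T=np.array([.5716,-.189])-.096*d;print('tab',T,'proj top',proj(c,[*T,.052]),'side',proj(s,[*T,.052]))
from rig import manip
print(manip.observe()['tcp_rot'])
E
```

```text
cover pred [[241.0, 174.8], [253.3, 182.5], [218.9, 182.9], [230.7, 191.2]]h.py:23: RuntimeWarning: invalid value encountered in scalar divide
  wt=np.clip(ref-p-6,0,None)*(d<r); u,v=(wt*xx).sum()/wt.sum(),(wt*yy).sum()/wt.sum()
Traceback (most recent call last):
  File "h.py", line 21, in whole
    yy,xx=np.mgrid[int(v)-7:int(v)+9,int(u)-7:int(u)+9]
                   ~~~^^^
ValueError: cannot convert float NaN to integer
```

```bash
cat >> h.py <<'E'
def delta(target,yaw,s=None):
    """shift mm in tool axes and turn about tool z, so that tool y points at world angle yaw"""
    from rig import manip
    s=s or manip.observe(); q=np.asarray(s['tcp_rot']);M=R.from_quat(q[[1,2,3,0]]).as_matrix()
    d=M.T@(np.asarray(target)-s['eef_pos'])*1e3
    cur=np.arctan2(M[1,1],M[0,1]); t=-((yaw-cur+np.pi/2)%np.pi-np.pi/2)
    print('shift',d.round(1),'turn',round(t,4),'tilt z',M[:,2].round(4),'pos',np.round(s['eef_pos'],4),'t',s['time'],'F',np.round(s['ft_force'],1),'g',s['gripper_width'])
def axis(th): return np.array([np.cos(th),np.sin(th)])
E
python3 - <<'E'
from h import *
c=load('top0.npz');s=load('side0.npz')
th=-.2248;T=np.array([.5716,-.189])-.096*axis(th);print('tab',T.round(4),'proj top',proj(c,[*T,.052]),'side',proj(s,[*T,.052]))
for a in((.05,.04),(.05,-.04),(-.05,.04),(-.05,-.04)):
    P=np.array([.5716,-.189])+a[0]*axis(th)+a[1]*axis(th+np.pi/2);print(proj(s,[*P,.05]).round(1))
delta([*T,.13],np.pi/2+th)
E
```

```text
tab [ 0.478  -0.1676] proj top [[313.64255826 207.28923887]] side [[280.58528907 219.57187396]]
[[311.5 199.9]]
[[327.7 211.2]]
[[285.7 209.3]]
[[301.3 221.6]]
shift [-505.2 -612.5  126.5] turn -0.037 tilt z [-6.0e-04 -1.6e-03 -1.0e+00] pos [0.1487 0.555  0.2555] t 0.1 F [-0.   0.1  0.4] g 1.0026436572046196
```

>>> move_arm([
  [50, [-300, -364, 60], -0.037],
  [50, [-300, -364, 60], -0.037],
  [50, [-300, -364, 60], -0.037],
  [50, [-300, -364, 60], -0.037],
  [50, [-300, -364, 60], -0.037],
  [50, [-300, -364, 60], -0.037],
  [50, [-300, -364, 60], -0.037],
  [50, [-300, -364, 60], -0.037],
  [50, [-300, -364, 60], -0.037],
  [50, [-505, -612, 127], -0.037],
  [50, [-505, -612, 127], -0.037],
  [50, [-505, -612, 127], -0.037],
], grip_force=60)

```text
time: 1.1
eef_pos: [0.3542, 0.1033, 0.1855]
tcp_rot: [0.0, 0.112, 0.994, 0.0]
ft_force: [0.8, 1.2, -0.3]
gripper_width: 0.59
```

```bash
python3 - <<'E'
from h import *
delta([.478,-.1676,.13],np.pi/2-.2248)
E
```

```text
shift [-181.  -236.5   55.5] turn 0.0001 tilt z [ 7.e-04  3.e-04 -1.e+00] pos [0.3542 0.1033 0.1855] t 1.1 F [ 0.8  1.2 -0.3] g 0.5899000345976071
```

>>> move_arm([
  [50, [-181, -236, 55], 0],
  [50, [-181, -236, 55], 0],
  [50, [-181, -236, 55], 0],
  [50, [-181, -236, 55], 0],
  [50, [-181, -236, 55], 0],
  [50, [-181, -236, 55], 0],
  [50, [-181, -236, 55], 0],
  [50, [-181, -236, 55], 0],
  [50, [-181, -236, 55], 0],
  [50, [-181, -236, 55], 0],
  [50, [-181, -236, 55], 0],
])

```text
time: 2.02
eef_pos: [0.4768, -0.1638, 0.1305]
tcp_rot: [-0.001, 0.112, 0.994, 0.001]
ft_force: [-0.6, -0.4, -0.1]
gripper_width: 0.583
```

```bash
python3 - <<'E'
from h import *
from rig import manip
delta([.478,-.1676,.13],np.pi/2-.2248)
for n in('top','side'):
    c=manip.camera(n);np.savez(f'{n}1.npz',**c)
c=load('top1.npz');crop(c,250,130,130,110,5,'pics/top1.png')
c=load('side1.npz');crop(c,215,110,140,120,5,'pics/side1.png')
s=manip.observe();p=np.array(s['eef_pos']);print(proj(c,[p,p-[0,0,.025]]))
E
```

```text
shift [-2.  -3.5  0.5] turn 0.0004 tilt z [-0.0017  0.0015 -1.    ] pos [ 0.4768 -0.1638  0.1305] t 2.0167 F [-0.6 -0.4 -0.1] g 0.5827552571547793
[[279.3137816  196.2039172 ]
 [279.33391635 203.63849273]]
```

View pics/top1.png

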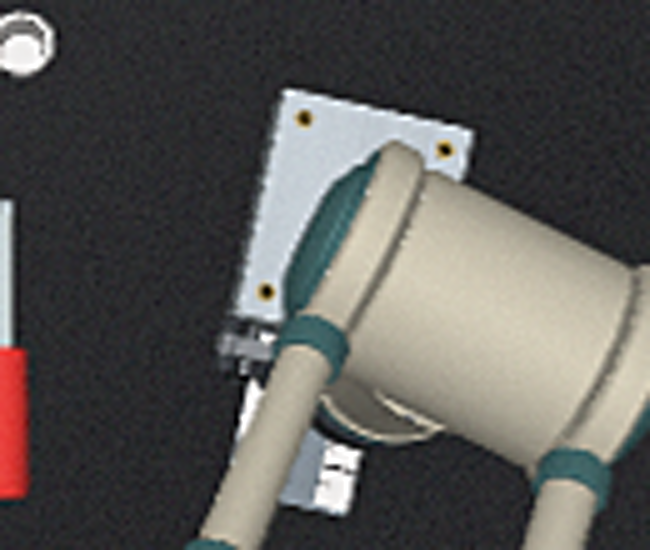

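View pics/side1.png

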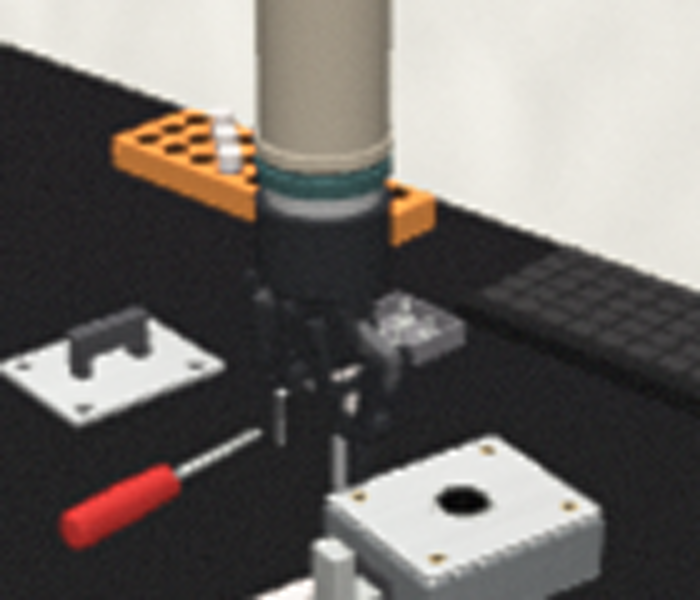

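>>> move_arm([
  [50, [-1, -2, 0], 0],
  [50, [-1, -2, 0], 0],
  [50, [-1, -2, 0], 0],
])

```text
time: 2.37
eef_pos: [0.4785, -0.1668, 0.1311]
tcp_rot: [0.0, 0.112, 0.994, -0.0]
ft_force: [-0.2, -0.1, -0.3]
gripper_width: 0.585
```

```bash
python3 - <<'E'
from h import *
delta([.478,-.1676,.042],np.pi/2-.2248)
E
```

```text
shift [ 0.4 -0.9 89.1] turn 0.0009 tilt z [ 6.e-04 -2.e-04 -1.e+00] pos [ 0.4785 -0.1668  0.1311] t 2.3667 F [-0.2 -0.1 -0.3] g 0.5850881167310209
```

>>> move_arm([
  [50, [0, -1, 30], 0],
  [50, [0, -1, 60], 0],
  [50, [0, -1, 80], 0],
  [50, [0, -1, 89], 0],
  [50, [0, -1, 89], 0],
  [50, [0, -1, 89], 0],
], grip_force=20)

```text
time: 2.87
eef_pos: [0.4786, -0.1684, 0.042]
tcp_rot: [0.0, 0.112, 0.994, 0.0]
ft_force: [0.5, -0.2, -0.1]
gripper_width: 0.587
```

```bash
python3 - <<'E'
from h import *
from rig import manip
delta([.478,-.1676,.042],np.pi/2-.2248)
c=manip.camera('side');np.savez('side2.npz',**c);crop(c,235,150,100,90,7,'pics/side2.png')
E
```

```text
shift [ 0.7  0.6 -0. ] turn 0.0002 tilt z [ 1.e-04  1.e-04 -1.e+00] pos [ 0.4786 -0.1684  0.042 ] t 2.8667 F [ 0.5 -0.2 -0.1] g 0.5865226591929691
```

View pics/side2.png

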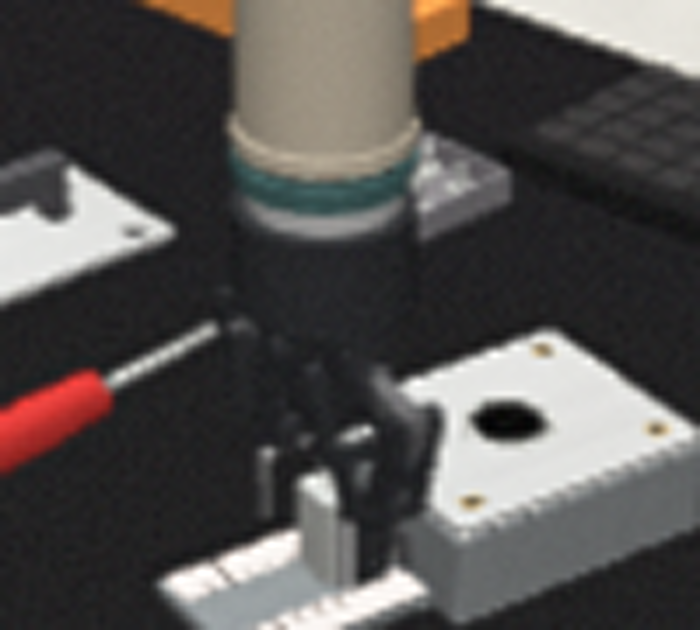

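>>> move_arm([
  [34, [0, 0, 0], 0],
  [34, [0, 0, 0], 0],
  [28, [0, 0, 0], 0],
  [28, [0, 0, 0], 0],
  [25, [0, 0, 0], 0],
  [25, [0, 0, 0], 0],
], grip_force=20)

```text
time: 3.42
eef_pos: [0.4783, -0.1684, 0.042]
tcp_rot: [0.0, 0.112, 0.994, -0.0]
ft_force: [-0.2, -0.4, 0.9]
gripper_width: 0.294
```

```bash
python3 - <<'E'
from h import *
from rig import manip
delta([.478,-.1676,.042],np.pi/2-.2248)
c=manip.camera('side');np.savez('side3.npz',**c);crop(c,235,150,100,90,7,'pics/side3.png')
E
```

```text
shift [ 0.5  0.7 -0. ] turn 0.0 tilt z [ 4.e-04 -1.e-04 -1.e+00] pos [ 0.4783 -0.1684  0.042 ] t 3.4167 F [-0.2 -0.4  0.9] g 0.2944654044958341
```

View pics/side3.png

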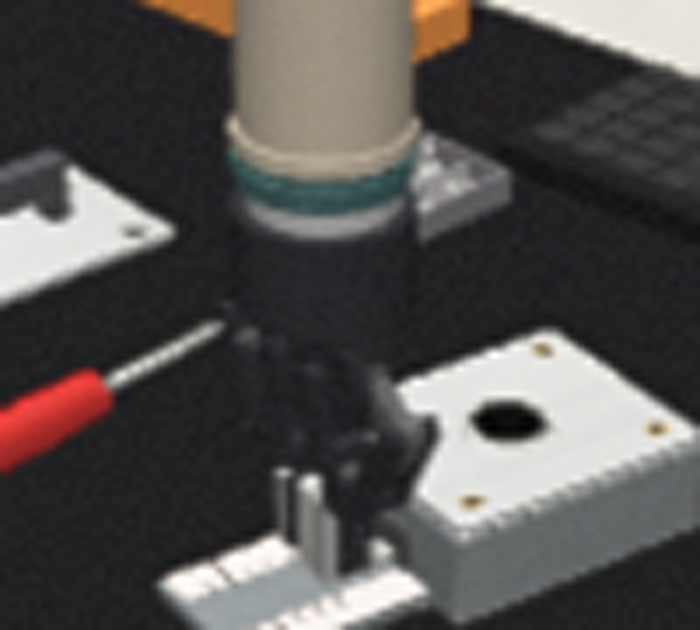

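>>> move_arm([
  [23.5, [0, 0, 0], 0],
  [22, [0, 0, 0], 0],
  [20, [0, 0, 0], 0],
  [20, [0, 0, 0], 0],
], grip_force=20)

```text
time: 3.8
eef_pos: [0.4784, -0.1682, 0.0419]
tcp_rot: [0.0, 0.112, 0.994, 0.0]
ft_force: [-0.2, 1.6, 3.5]
gripper_width: 0.272
```

>>> move_arm([
  [15, [0, 0, 0], 0],
  [15, [0, 0, 0], 0],
  [15, [0, 0, 0], 0],
  [15, [5, 0, 0], 0],
  [15, [10, 0, 0], 0],
  [15, [15, 0, 0], 0],
  [15, [20, 0, 0], 0],
  [15, [24, 0, 0], 0],
  [15, [27, 0, 0], 0],
  [15, [28, 0, 0], 0],
  [15, [28, 0, 0], 0],
], grip_force=60)

```text
time: 4.72
eef_pos: [0.452, -0.1622, 0.042]
tcp_rot: [0.002, 0.112, 0.994, -0.0]
ft_force: [5.7, 3.9, 0.7]
gripper_width: 0.267
```

```bash
python3 - <<'E'
from h import *
from rig import manip
s=manip.observe();a=axis(-.2248)
print('travel mm',-(np.array(s['eef_pos'][:2])-[.4784,-.1682])@a*1e3,'F along',np.array(s['ft_force'][:2])@a,s['ft_force'],s['gripper_width'],s['time'])
c=manip.camera('side');np.savez('side4.npz',**c);crop(c,235,170,90,70,8,'pics/side4.png')
c=manip.camera('top');np.savez('top4.npz',**c);crop(c,280,180,60,60,9,'pics/top4.png')
E
```

```text
travel mm 27.067408222809632 F along 4.667657131592039 [5.68850988 3.93753975 0.65959876] 0.26690951542550645 4.7167
```

View pics/side4.png

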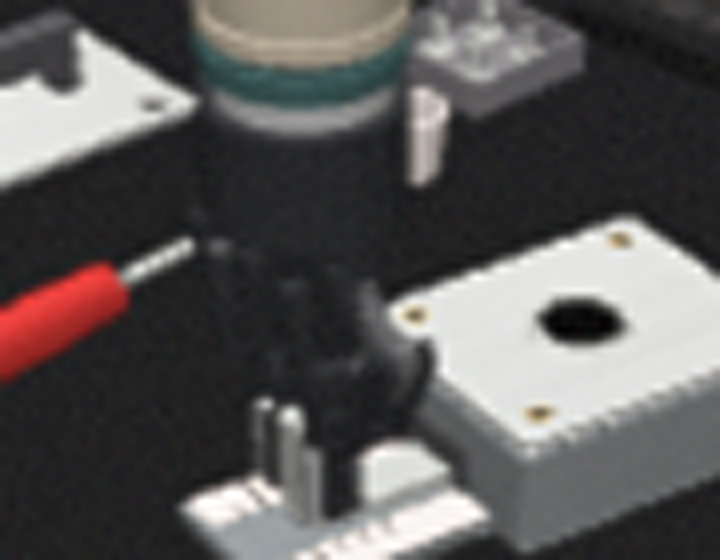

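View pics/top4.png

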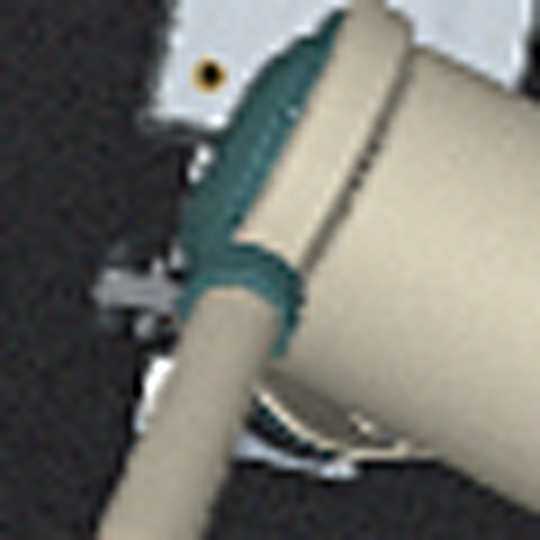

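>>> move_arm([
  [15, [1.5, 0, 0], 0],
  [15, [3, 0, 0], 0],
  [15, [3, 0, 0], 0],
])

```text
time: 5.07
eef_pos: [0.4494, -0.1616, 0.042]
tcp_rot: [0.002, 0.113, 0.994, -0.0]
ft_force: [5.4, 3.4, 1.0]
gripper_width: 0.269
```

```bash
python3 - <<'E'
from h import *
from rig import manip
s=manip.observe();a=axis(-.2248)
print('travel mm',-(np.array(s['eef_pos'][:2])-[.4784,-.1682])@a*1e3,'F along',np.array(s['ft_force'][:2])@a,s['time'])
c=manip.camera('side');np.savez('side5.npz',**c);crop(c,252,205,50,40,14,'pics/side5.png')
# reference: where tab outer-face bottom edge would be at travel t (predicted), with side offset (+1.2,0)
C=np.array([.5716,-.189]);b=axis(-.2248+np.pi/2)
for t in(27,30):
    for y in(-.035,-.012,.012,.035):
        P=C-(.104+t/1e3)*a+y*b; print(t,y,((proj(c,[*P,.008])[0]+[1.2,0]-[252,205]+.5)*14-.5).round(0))
E
```

```text
travel mm 29.778608883306692 F along 4.4987004592503395 5.0667
27 -0.035 [378. 519.]
27 -0.012 [318. 463.]
27 0.012 [256. 407.]
27 0.035 [199. 354.]
30 -0.035 [366. 524.]
30 -0.012 [306. 468.]
30 0.012 [244. 411.]
30 0.035 [187. 359.]
```

View pics/side5.png

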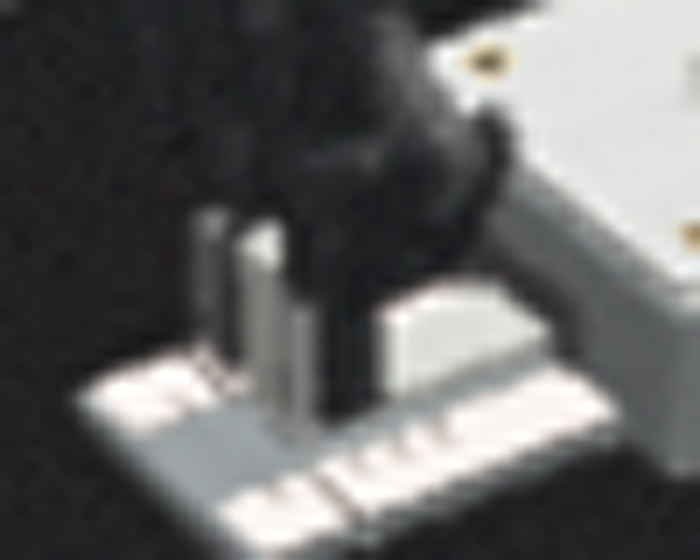

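>>> move_arm([
  [15, [0.2, 0, 0], 0],
  [15, [0.2, 0, 0], 0],
  [15, [0.2, 0, 0], 0],
  [15, [0.2, 0, 0], 0],
  [15, [0.2, 0, 0], 0],
  [15, [0.2, 0, 0], 0],
  [15, [0.2, 0, 0], 0],
  [15, [0.2, 0, 0], 0],
  [15, [0.2, 0, 0], 0],
  [15, [0.2, 0, 0], 0],
  [15, [0.2, 0, 0], 0],
  [15, [0.2, 0, 0], 0],
])

```text
time: 6.12
eef_pos: [0.4494, -0.1616, 0.042]
tcp_rot: [0.002, 0.112, 0.994, -0.0]
ft_force: [6.2, 2.8, 1.6]
gripper_width: 0.274
```

```bash
python3 - <<'E'
from h import *
from rig import manip
s=manip.observe();a=axis(-.2248)
print('travel mm',-(np.array(s['eef_pos'][:2])-[.4784,-.1682])@a*1e3,'F along',np.array(s['ft_force'][:2])@a,s['time'])
E
```

```text
travel mm 29.72273364786858 F along 5.439387536856775 6.1167
```

>>> move_arm([
  [50, [0, 0, 0], 0],
  [50, [0, 0, 0], 0],
  [50, [0, 0, 0], 0],
  [50, [0, 0, 0], 0],
  [50, [0, 0, 0], 0],
  [50, [0, 0, 0], 0],
  [50, [0, 0, -30], 0],
  [50, [0, 0, -70], 0],
  [50, [0, 0, -100], 0],
  [50, [0, 0, -100], 0],
])

```text
time: 6.95
eef_pos: [0.4514, -0.1633, 0.1474]
tcp_rot: [0.006, 0.112, 0.994, -0.002]
ft_force: [0.3, -0.1, 0.5]
gripper_width: 0.586
```

```bash
python3 - <<'E'
from h import *
from rig import manip
c=manip.camera('side');np.savez('side6.npz',**c);crop(c,235,150,100,90,7,'pics/side6.png')
delta([.5923,.1651,.15],np.pi/2-.1258)
E
```

```text
shift [-65.8 351.1  -5.4] turn -0.0989 tilt z [ 0.0069 -0.0038 -1.    ] pos [ 0.4499 -0.1626  0.1448] t 7.0 F [-0.5 -0.  -0.7] g 0.5854289459294449
```

View pics/side6.png

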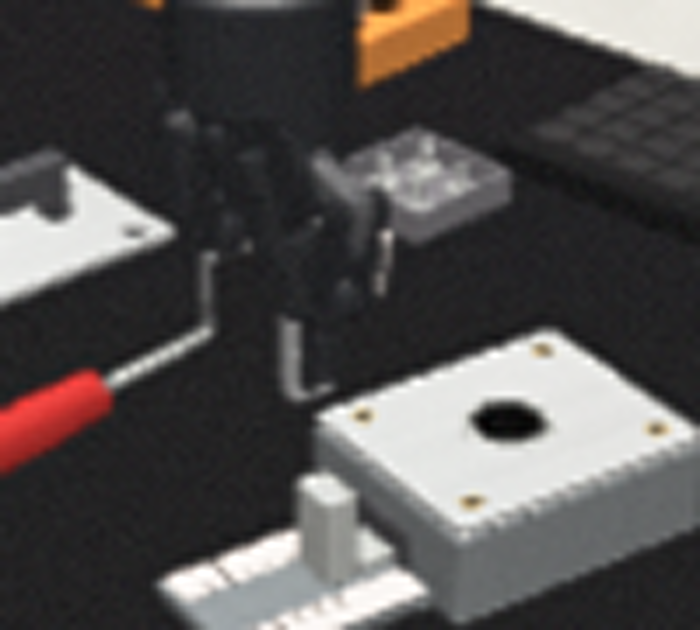

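The tab is back home in the side view, with its left edge at (298,480) in the crop as it was before the pull. Next is the cover.

>>> move_arm([
  [50, [-66, 351, -5], -0.099],
  [50, [-66, 351, -5], -0.099],
  [50, [-66, 351, -5], -0.099],
  [50, [-66, 351, -5], -0.099],
  [50, [-66, 351, -5], -0.099],
  [50, [-66, 351, -5], -0.099],
  [50, [-66, 351, -5], -0.099],
  [50, [-66, 351, -5], -0.099],
  [50, [-66, 351, -5], -0.099],
  [50, [-66, 351, -5], -0.099],
  [50, [-66, 351, -5], -0.099],
  [50, [-66, 351, -5], -0.099],
])

```text
time: 8.0
eef_pos: [0.589, 0.1653, 0.1451]
tcp_rot: [-0.002, 0.063, 0.998, -0.001]
ft_force: [-0.3, -0.4, 0.4]
gripper_width: 0.583
```

```bash
python3 - <<'E'
from h import *
from rig import manip
delta([.5923,.1651,.036],np.pi/2-.1258)
c=manip.camera('side');np.savez('side7.npz',**c);crop(c,190,120,110,80,7,'pics/side7.png')
E
```

```text
shift [ -3.6   0.4 109.1] turn 0.0003 tilt z [-0.0036 -0.0013 -1.    ] pos [0.589  0.1653 0.1451] t 8.0 F [-0.3 -0.4  0.4] g 0.5834738407098825
```

View pics/side7.png

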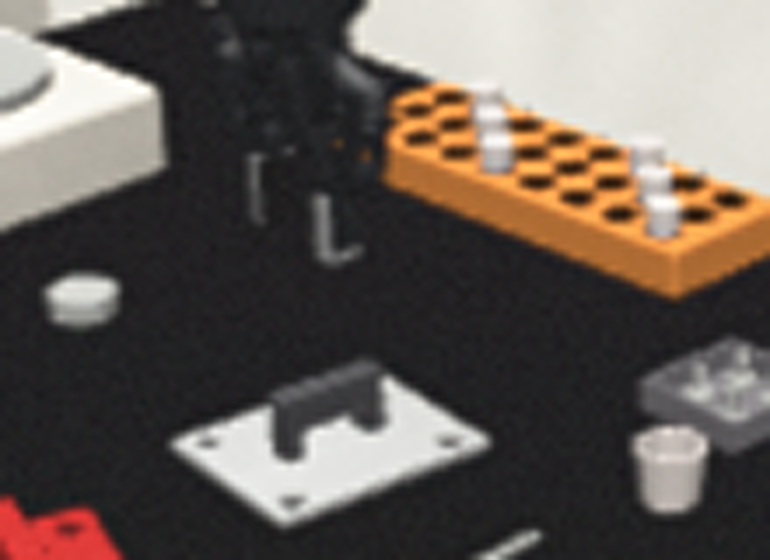

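>>> move_arm([
  [50, [-3, 0, 30], 0],
  [50, [-3, 0, 60], 0],
  [50, [-3, 0, 85], 0],
  [50, [-3, 0, 100], 0],
  [50, [-3, 0, 107], 0],
  [50, [-3, 0, 109], 0],
  [50, [-3, 0, 109], 0],
  [50, [-3, 0, 109], 0],
], grip_force=20)

```text
time: 8.72
eef_pos: [0.5942, 0.1652, 0.039]
tcp_rot: [0.001, 0.063, 0.998, 0.0]
ft_force: [0.4, 1.1, 0.3]
gripper_width: 0.584
```

```bash
python3 - <<'E'
from h import *
from rig import manip
delta([.5923,.1651,.036],np.pi/2-.1258)
c=manip.camera('side');np.savez('side8.npz',**c);crop(c,190,120,110,80,7,'pics/side8.png')
E
```

```text
shift [ 1.9 -0.4  3. ] turn -0.0008 tilt z [ 2.1e-03  4.0e-04 -1.0e+00] pos [0.5942 0.1652 0.039 ] t 8.7167 F [0.4 1.1 0.3] g 0.584422306843494
```

View pics/side8.png

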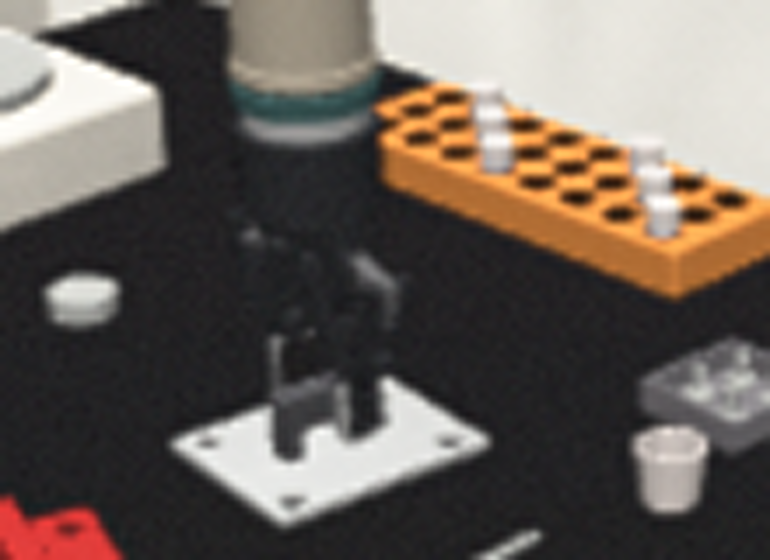

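>>> move_arm([
  [40, [1, 0, 1.5], 0],
  [30, [1, 0, 1.5], 0],
  [24, [1, 0, 1.5], 0],
  [20, [1, 0, 1.5], 0],
  [18, [1, 0, 1.5], 0],
  [16, [1, 0, 1.5], 0],
  [12, [1, 0, 1.5], 0],
  [12, [1, 0, 1.5], 0],
  [12, [1, 0, 1.5], 0],
  [12, [1, 0, 1.5], 0],
], grip_force=20)

```text
time: 9.6
eef_pos: [0.5925, 0.1652, 0.0366]
tcp_rot: [0.0, 0.063, 0.998, -0.0]
ft_force: [-1.6, -3.8, 5.1]
gripper_width: 0.181
```

```bash
python3 - <<'E'
from h import *
from rig import manip
delta([.5923,.1651,.036],np.pi/2-.1258)
c=manip.camera('side');np.savez('side9.npz',**c);crop(c,190,120,110,80,7,'pics/side9.png')
E
```

```text
shift [ 0.2 -0.2  0.6] turn 0.0003 tilt z [ 2.e-04 -9.e-04 -1.e+00] pos [0.5925 0.1652 0.0366] t 9.6 F [-1.6 -3.8  5.1] g 0.18128120195880762
```

View pics/side9.png

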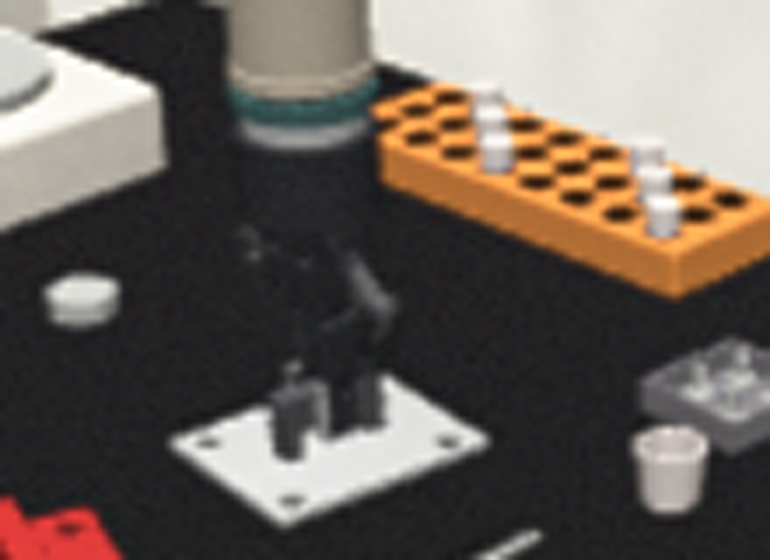

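>>> move_arm([
  [8, [0, 0, 0], 0],
  [8, [0, 0, 0], 0],
  [8, [0, 0, 0], 0],
  [8, [0, 0, -3], 0],
  [8, [0, 0, -10], 0],
  [8, [0, 0, -20], 0],
  [8, [0, 0, -40], 0],
  [8, [0, 0, -65], 0],
  [8, [0, 0, -90], 0],
  [8, [0, 0, -110], 0],
  [8, [0, 0, -120], 0],
  [8, [0, 0, -120], 0],
], grip_force=90)

```text
time: 10.65
eef_pos: [0.594, 0.1665, 0.1593]
tcp_rot: [0.003, 0.063, 0.998, 0.001]
ft_force: [0.8, 0.1, -3.0]
gripper_width: 0.172
```

```bash
python3 - <<'E'
from h import *
from rig import manip
delta([.5716,-.189,.15],np.pi/2-.2248)
c=manip.camera('side');np.savez('side10.npz',**c);crop(c,190,80,130,100,6,'pics/side10.png')
E
```

```text
shift [ -22.3 -355.5    8.6] turn 0.0991 tilt z [ 0.0058  0.0016 -1.    ] pos [0.594  0.1665 0.1593] t 10.65 F [ 0.8  0.1 -3. ] g 0.17204762978295762
```

View pics/side10.png

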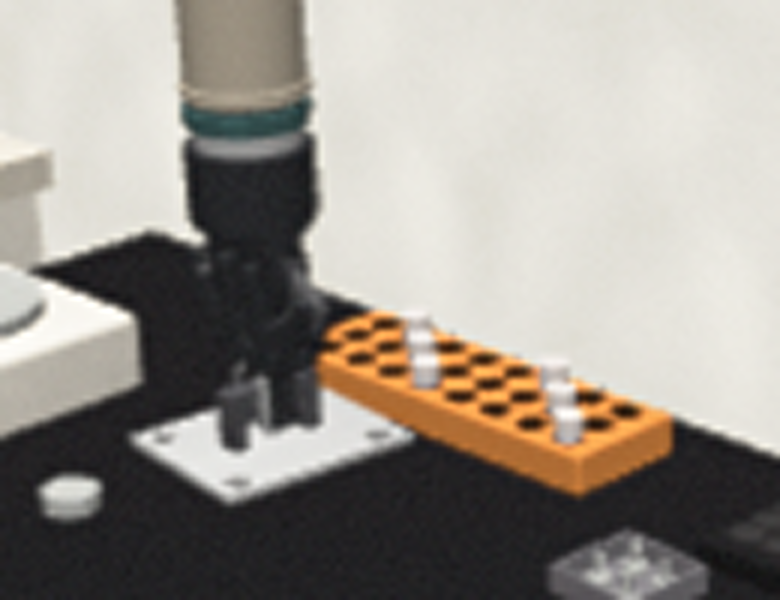

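>>> move_arm([
  [8, [-1, -10, 0], 0.003],
  [8, [-2, -30, 0], 0.01],
  [8, [-4, -62, 0], 0.02],
  [8, [-6, -97, 0], 0.03],
  [8, [-8, -132, 0], 0.04],
  [8, [-11, -168, 0], 0.05],
  [8, [-13, -204, 0], 0.06],
  [8, [-15, -240, 2], 0.07],
  [8, [-17, -275, 4], 0.08],
  [8, [-19, -308, 6], 0.09],
  [8, [-20, -335, 8], 0.096],
  [8, [-21, -348, 9], 0.099],
])

```text
time: 11.7
eef_pos: [0.5676, -0.186, 0.1448]
tcp_rot: [-0.002, 0.114, 0.994, -0.0]
ft_force: [0.3, 0.6, -2.4]
gripper_width: 0.172
```

```bash
python3 - <<'E'
from h import *
delta([.5716,-.189,.12],np.pi/2-.2248)
E
```

```text
shift [-4.7 -2.  24.8] turn -0.0031 tilt z [-4.2e-03 -4.0e-04 -1.0e+00] pos [ 0.5676 -0.186   0.1448] t 11.7 F [ 0.3  0.6 -2.4] g 0.17222297877222972
```

>>> move_arm([
  [8, [-2, -1, 3], 0],
  [8, [-3, -1, 10], 0],
  [8, [-3, -1, 18], 0],
  [8, [-3, -1, 23], 0],
  [8, [-3, -1, 25], 0],
  [8, [-3, -1, 25], 0],
  [8, [-3, -1, 25], 0],
  [8, [-3, -1, 25], 0],
])

```text
time: 12.37
eef_pos: [0.5727, -0.1833, 0.1226]
tcp_rot: [0.0, 0.112, 0.994, -0.0]
ft_force: [-0.4, 0.5, -2.9]
gripper_width: 0.174
```

```bash
python3 - <<'E'
from h import *
from rig import manip
delta([.5716,-.189,.0966],np.pi/2-.2248)
for n in('top','side'):
    c=manip.camera(n);np.savez(f'{n}11.npz',**c)
c=load('top11.npz');crop(c,280,130,80,80,7,'pics/top11.png')
c=load('side11.npz');crop(c,255,150,100,85,7,'pics/side11.png')
E
```

```text
shift [-0.2 -5.8 26. ] turn 0.0009 tilt z [ 8.e-04 -2.e-04 -1.e+00] pos [ 0.5727 -0.1833  0.1226] t 12.3667 F [-0.4  0.5 -2.9] g 0.1737072259596072
```

View pics/top11.png

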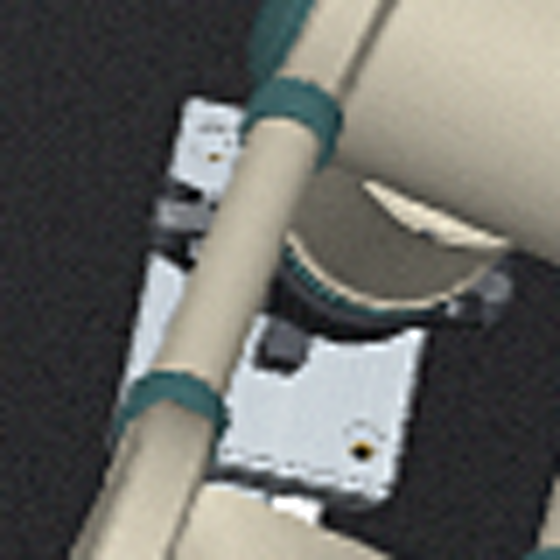

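View pics/side11.png

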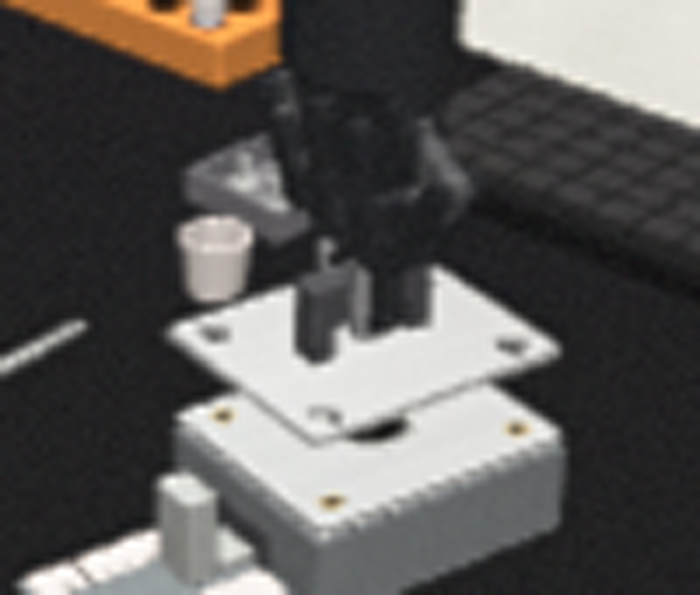

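>>> move_arm([
  [8, [0, -2, 4], 0],
  [8, [0, -4, 10], 0],
  [8, [0, -5, 16], 0],
  [8, [0, -5, 20], 0],
  [8, [0, -5, 22], 0],
  [8, [0, -5, 22], 0],
  [8, [0, -5, 22], 0],
  [8, [0, -5, 22], 0],
  [8, [0, -5, 22], 0],
])

```text
time: 13.22
eef_pos: [0.5714, -0.1886, 0.1005]
tcp_rot: [0.0, 0.112, 0.994, -0.0]
ft_force: [0.6, -0.6, -2.9]
gripper_width: 0.174
```

```bash
python3 - <<'E'
from h import *
from rig import manip
delta([.5716,-.189,.0966],np.pi/2-.2248)
for n in('top','side'):
    c=manip.camera(n);np.savez(f'{n}12.npz',**c)
c=load('top12.npz');crop(c,285,135,70,70,8,'pics/top12.png')
c=load('side12.npz');crop(c,270,170,75,65,9,'pics/side12.png')
E
```

```text
shift [-0.2 -0.3  3.9] turn 0.0 tilt z [ 6.e-04 -1.e-04 -1.e+00] pos [ 0.5714 -0.1886  0.1005] t 13.2167 F [ 0.6 -0.6 -2.9] g 0.17373299547530868
```

View pics/top12.png

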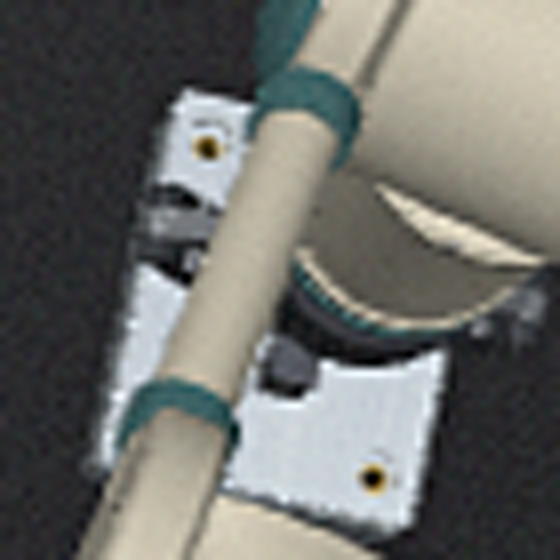

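View pics/side12.png

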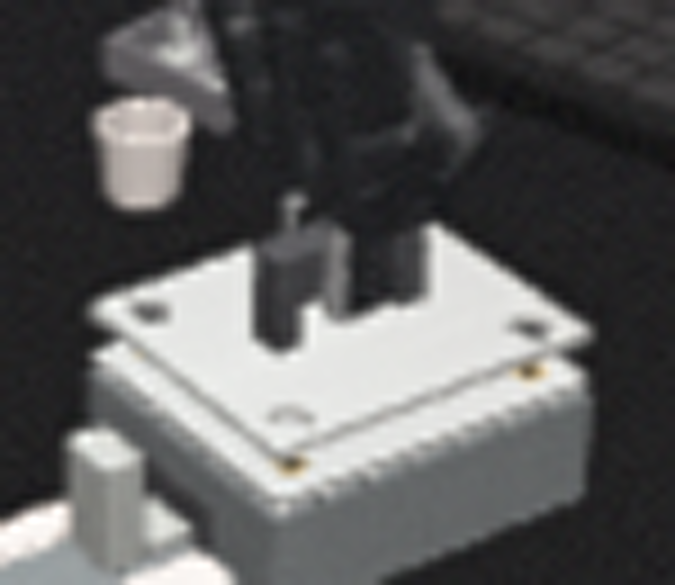

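>>> move_arm([
  [8, [0, 0, 2], 0],
  [8, [0, 0, 4], 0],
  [8, [0, 0, 4], 0],
  [8, [0, 0, 4], 0],
  [8, [0, 0, 4], 0],
  [8, [0, 0, 4], 0],
])

```text
time: 13.82
eef_pos: [0.5713, -0.1886, 0.0963]
tcp_rot: [0.0, 0.112, 0.994, 0.0]
ft_force: [0.0, -0.7, -3.9]
gripper_width: 0.17
```

```bash
python3 - <<'E'
from h import *
from rig import manip
delta([.5716,-.189,.0966],np.pi/2-.2248)
for n in('top','side'):
    c=manip.camera(n);np.savez(f'{n}13.npz',**c)
c=load('top13.npz');a=c['image']
f=lambda u,v:cv2.resize(a[v-10:v+11,u-10:u+11,::-1],None,fx=18,fy=18,interpolation=cv2.INTER_CUBIC)
cv2.imwrite('pics/top13.png',np.hstack([f(310,153),f(331,194)]))
s=load('side13.npz');crop(s,270,170,75,65,10,'pics/side13.png')
# depth: plate top vs expected world z
for (u,v) in((318,187),(333,188),(325,195),(304,152)):
    d=c['depth'][v,u];p=c['eye']+rot(c)@(np.linalg.inv(c['mtx'])@[u,v,1])*d;print('top',u,v,p.round(4))
d0=load('top0.npz')
for (u,v) in((318,187),(333,188),(310,165)):
    d=d0['depth'][v,u];p=c['eye']+rot(c)@(np.linalg.inv(c['mtx'])@[u,v,1])*d;print('port top before',p.round(4))
for (u,v) in((200,175),(188,175)):
    d=d0['depth'][v,u];p=c['eye']+rot(c)@(np.linalg.inv(c['mtx'])@[u,v,1])*d;print('cover on bench',p.round(4))
E
```

```text
shift [-0.4 -0.3 -0.3] turn 0.0 tilt z [ 2.e-04  0.e+00 -1.e+00] pos [ 0.5713 -0.1886  0.0963] t 13.8167 F [ 0.  -0.7 -3.9] g 0.16972488832933602
top 318 187 [ 0.5326 -0.1784  0.0652]
top 333 188 [ 0.5302 -0.2197  0.0627]
top 325 195 [ 0.5107 -0.1971  0.0652]
top 304 152 [ 0.4061 -0.0089  1.1816]
port top before [ 0.5341 -0.1805  0.0517]
port top before [ 0.5313 -0.2217  0.0525]
port top before [ 0.5961 -0.1597  0.0489]
cover on bench [0.5738 0.1525 0.0047]
cover on bench [0.5735 0.1869 0.0069]
```

View pics/top13.png

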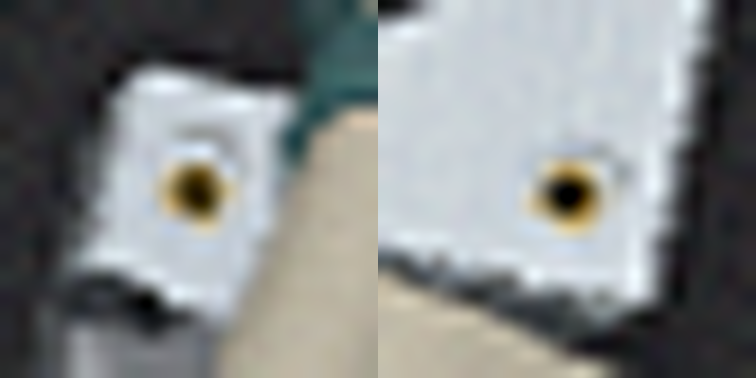

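View pics/side13.png

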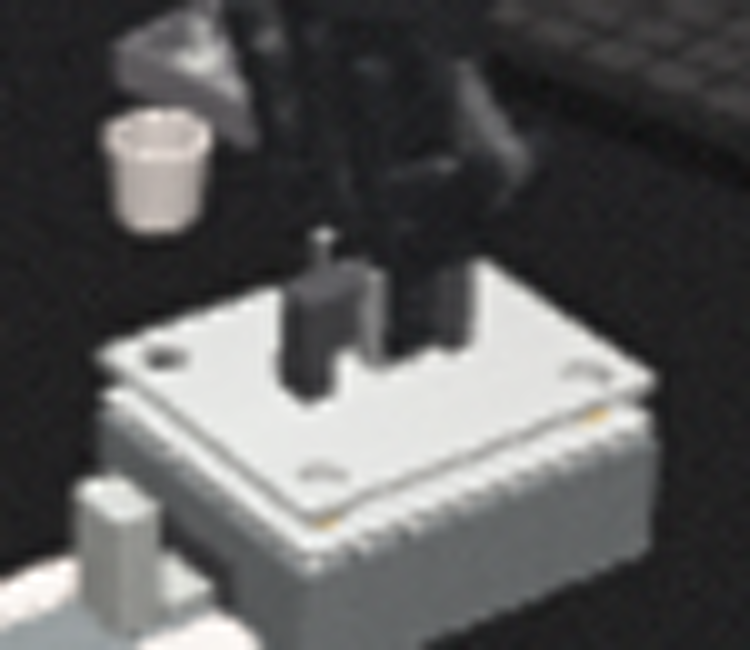

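```bash
cat > edge.py <<'E'
from h import *
from scipy.ndimage import map_coordinates as mc
def edges(c,t,th,z,H=(.065,.053),thr=None):
    g=cv2.cvtColor(c['image'],cv2.COLOR_RGB2GRAY).astype(float);ax,ay=axis(th),axis(th+np.pi/2);out={}
    s=np.arange(-8,8.01,.25)/1e3
    for nm,(n,T,h,l) in {'+x':(ax,ay,H[0],H[1]),'-x':(-ax,ay,H[0],H[1]),'+y':(ay,ax,H[1],H[0]),'-y':(-ay,ax,H[1],H[0])}.items():
        row=[]
        for f in np.linspace(-.9,.9,13):
            P=np.array([[*(np.array(t)+(h+e)*n+f*l*T),z] for e in s]);uv=proj(c,P);v=mc(g,[uv[:,1],uv[:,0]],order=1)
            inn=np.median(v[:20]);k=[i for i in range(len(v)-1) if v[i]>=.62*inn>v[i+1]]
            row.append(round(s[k[0]]*1e3,1) if k and inn>150 else None)
        out[nm]=row
    return out
if __name__=='__main__':
    P=([.5716,-.189],-.2248)
    for n,z in(('top0',.05),('top13',.065),('side0',.05),('side13',.065)):
        print(n);[print(k,v) for k,v in edges(load(n+'.npz'),*P,z).items()]
    for n in('top0','side0'):
        print('cover',n);[print(k,v) for k,v in edges(load(n+'.npz'),[.5923,.1651],-.1258,.005).items()]
E
python3 edge.py
```

```text
top0
+x [np.float64(-1.0), np.float64(-0.5), np.float64(0.0), np.float64(-1.0), np.float64(0.0), np.float64(0.0), np.float64(-0.8), np.float64(0.0), np.float64(-0.8), np.float64(-0.5), np.float64(-0.2), np.float64(-1.0), np.float64(-0.5)]
-x [np.float64(1.5), np.float64(0.2), np.float64(0.5), np.float64(1.5), np.float64(0.2), np.float64(0.8), np.float64(1.2), np.float64(0.5), np.float64(1.0), np.float64(1.0), np.float64(0.2), np.float64(1.0), np.float64(0.5)]
+y [np.float64(2.0), np.float64(1.5), np.float64(2.0), np.float64(1.8), np.float64(0.8), np.float64(1.5), np.float64(2.0), np.float64(2.2), np.float64(1.8), np.float64(1.5), np.float64(1.8), np.float64(1.5), np.float64(0.5)]
-y [np.float64(-0.5), np.float64(0.0), np.float64(0.5), np.float64(-0.5), np.float64(-0.5), np.float64(0.2), np.float64(-0.2), np.float64(-0.8), np.float64(0.0), np.float64(0.5), np.float64(-0.5), np.float64(-0.2), np.float64(0.2)]
top13
+x [None, None, None, None, None, None, None, np.float64(0.5), np.float64(1.2), None, np.float64(0.0), np.float64(-1.2), np.float64(-0.8)]
-x [np.float64(2.0), np.float64(1.
[... 2933 characters left out ...]
.float64(3.5), np.float64(2.8), np.float64(3.2), np.float64(3.5), np.float64(3.5), np.float64(5.2), None, None]
-x [np.float64(0.5), np.float64(0.2), np.float64(0.0), np.float64(0.0), np.float64(0.2), np.float64(0.2), np.float64(0.0), np.float64(0.0), np.float64(-0.2), np.float64(0.0), np.float64(0.2), np.float64(0.2), np.float64(-0.8)]
+y [np.float64(0.2), np.float64(2.8), np.float64(1.0), np.float64(1.0), np.float64(1.2), np.float64(1.2), None, None, None, None, None, None, None]
-y [np.float64(5.0), np.float64(7.8), np.float64(4.5), np.float64(4.5), np.float64(4.5), np.float64(4.0), np.float64(4.2), np.float64(3.0), np.float64(3.8), np.float64(3.8), np.float64(4.5), None, np.float64(5.2)]
```

>>> move_arm([
  [8, [-0.4, -0.7, -0.4], 0],
  [8, [-0.4, -0.7, -0.4], 0],
  [8, [-0.4, -0.7, -0.4], 0],
  [8, [-0.4, -0.7, -0.4], 0],
  [8, [-0.4, -0.7, -0.4], 0],
  [8, [-0.4, -0.7, -0.4], 0],
])

```text
time: 14.42
eef_pos: [0.5714, -0.1894, 0.0967]
tcp_rot: [0.0, 0.112, 0.994, 0.0]
ft_force: [0.3, 0.2, -3.8]
gripper_width: 0.168
```

```bash
python3 - <<'E'
from h import *
from edge import edges
from rig import manip
delta([.5716,-.189,.0966],np.pi/2-.2248)
print(np.round(manip.observe()['qvel'],3))
for n in('top','side'):
    c=manip.camera(n);np.savez(f'{n}14.npz',**c)
    for k,v in edges(c,[.5716,-.189],-.2248,.065).items():print(n,k,[None if q is None else float(q) for q in v])
c=load('top14.npz');a=c['image'].copy()
k=16
def f(P):
    u,v=proj(c,[*P,.05])[0].round().astype(int);im=cv2.resize(a[v-10:v+11,u-10:u+11,::-1],None,fx=k,fy=k,interpolation=cv2.INTER_CUBIC).copy()
    return im,u,v
ax,ay=axis(-.2248),axis(-.2248+np.pi/2);C=np.array([.5716,-.189]);t=[]
for sx,sy in((1,1),(-1,-1)):
    P=C+sx*.05*ax+sy*.04*ay;im,u,v=f(P);raw=im.copy()
    # expected outline of a 14 mm hole's top rim (z .065) if perfectly aligned
    A=np.linspace(0,2*np.pi,60);W=np.array([[*(P+.007*np.array([np.cos(x),np.sin(x)])),.065] for x in A])
    q=((proj(c,W)-[u-10,v-10]+.5)*k-.5).round().astype(np.int32);cv2.polylines(im,[q],True,(0,0,255),1);t.append(np.vstack([raw,im]))
cv2.imwrite('pics/top14.png',cv2.resize(np.hstack(t),None,fx=.85,fy=.85))
cc=load('side14.npz');crop(cc,250,170,95,75,8,'pics/side14.png')
E
```

```text
shift [-0.1  0.4  0.1] turn 0.0 tilt z [ 1.e-04  1.e-04 -1.e+00] pos [ 0.5714 -0.1894  0.0967] t 14.4167 F [ 0.3  0.2 -3.8] g 0.16767907933805606
[ 0.     0.001  0.001 -0.001 -0.002  0.002]
top +x [None, None, None, None, None, None, None, 2.2, 2.0, None, -0.2, -1.0, -0.5]
top -x [2.2, 1.5, 2.5, 2.5, 1.2, None, None, None, None, None, None, None, None]
top +y [None, None, 2.5, 2.8, 2.8, 3.2, None, None, None, None, 2.2, 3.2, 3.0]
top -y [-0.8, -0.2, -0.5, 0.0, -0.8, -0.2, None, None, None, None, 3.5, None, None]
side +x [2.5, 2.8, 2.2, 2.0, 2.2, 2.2, 2.0, 2.2, 1.8, None, None, None, None]
side -x [None, None, None, None, None, None, None, None, None, None, None, 0.2, -0.5]
side +y [0.5, 1.5, 0.5, 0.5, 1.0, 0.8, 2.0, None, None, None, None, None, None]
side -y [None, None, None, None, None, None, None, None, None, None, None, None, 3.5]
```

View pics/top14.png

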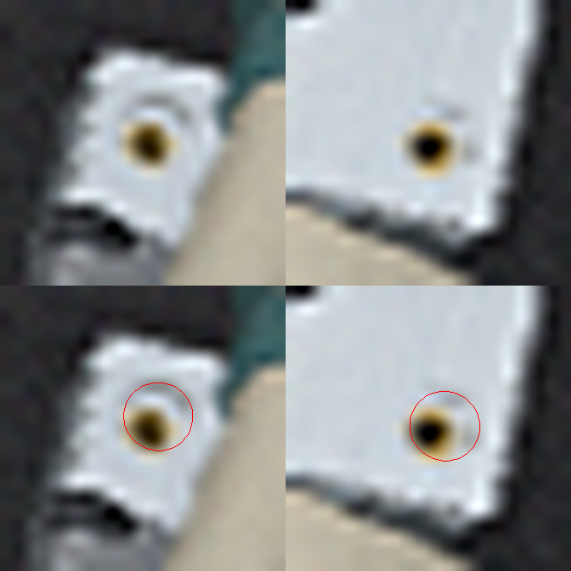

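View pics/side14.png

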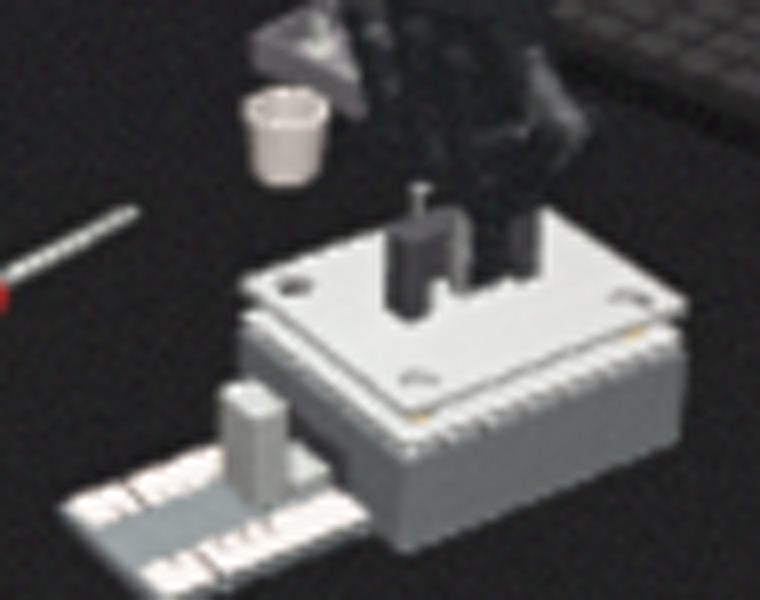

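The final views show four things:
- In the top crop, the brass holes at tile positions (150,145) and (430,147) sit inside the plate holes. The hole-wall crescents fall on the predicted aligned outlines.
- Where they can be seen clear, the plate's edges are within 1 mm of the port's.
- The side view shows a clear gap below the plate.
- The tab is home.

I'm handing the job in.

```bash
python3 - <<'E'
from rig import manip
import numpy as np
s=manip.observe();print(s['time'],np.round(s['eef_pos'],4),np.abs(s['qvel']).max());print(manip.close_job())
E
```

```text
14.5167 [ 0.5714 -0.1894  0.0966] 0.002627812215782293
the job is handed in; nothing more can be done
None
```

I tested the shutter slide, then lifted the cover plate, and handed the job in at 14.5 s with the plate still held motionless over the port.

- **Shutter:** I pulled the tab out with a measured arm travel of 29.7–29.8 mm. The spring force read 4.5–5.4 N, about the 5 N expected at the line. I held it about 1.1 s and opened the jaws there. In the side view the tab was back in its starting place.
- **Cover:** The plate is level, with its underside about 10 mm above the port's top face. Height from the arm pose and from camera depth agree. One depth reading near the plate's edge was about 2 mm low, which I put down to noise.
- **Hole alignment:** In the last top view, two diagonally opposite threaded holes lie inside the plate's holes. The other two were hidden by the arm, so for them I relied on the plate's edges, which match the port's within 1 mm where they could be seen clear.
- **Disagreements:** The two cameras disagreed by about 2–3 mm in absolute position, so I made the final alignment by comparing plate and port within each view. Some edge readings on the port's -x and +y sides (2–3 mm) mixed the plate with the block wall behind it, so I did not use them.
- **Other items:** I did not touch the red look-alikes or the other items on the bench, and those visible in the last views had not moved.

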